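# Fasten the service cover of a bench bag sealer

## Task

The bag sealer's service cover has been left ajar: swing it fully shut, then fasten it with the T-handled stud key from the tool tray, which lies on its side there and so has to be stood up and taken again by its handle. Fit the key over the slotted quarter-turn stud, press the stud down and turn it a quarter turn clockwise until it drops into its catch and stays down, then put the key back in the tray. Work the stud with the key only, not with the fingers, and leave the plates, the pot and its lid where they are.

Things in the scene. Friction and masses are not known exactly. Their poses are not given: they have to be found in the camera images.
- sealer: the bag sealer, a grey steel bench machine, does not move. Origin: on the bench under the middle of its low front bay, 170 mm (x) by 200 mm (y); x points from its front (stud side, facing the robot) to its back, y to the left seen from the front. The hinged cover closes the bay. Behind the hinge (83 mm behind the origin) stand the sealing jaws, 280 mm wide, up to 175 mm above the bench
- cover_edge (a point): middle of the free front edge of the aluminium service cover, on its upper face. Sheet 206 mm wide (y), 3 mm thick, hinged along its back, 172 mm behind this point. Axes turn with the cover: x from this edge to the hinge along the sheet, z out of the upper face. Shut, it lies level, upper face 87 mm above the bench. The sheet is bare 40 mm or more to either side of the stud
- cover (a joint): angle of the cover about its hinge, rad: 0 shut, growing as its front edge rises (up to 1.3). A stiff hinge: it stays where it is left and is pushed shut with a few N on its front edge
- stud_head (a point): centre of the top of the stud's round steel head, 26 mm across, on the cover 29 mm behind the middle of its front edge; slot right across it 6.5 mm wide, 6.5 mm deep. Axes turn with the stud: x along the slot, z out of the cover. Unfastened the top stands 22 mm above the cover (109 mm above the bench with the cover shut) and the slot runs front to back; fastened it runs left to right
- stud_press (a joint): how far the stud is pushed down into the cover, m: 0 sprung right up, 0.011 hard down (spring 5 N at the top, 12.6 N hard down). With the cover shut it turns freely only when pressed deeper than about 0.0085 (blocked at less); let up in its catch it rests at about 0.006, its top then about 16 mm above the cover
- stud_turn (a joint): turn of the stud, rad, growing clockwise seen from above: about 0 unfastened, about 1.57 in the catch, stopped at 1.65. It turns easily once pressed; let up between 1.45 and 1.65 it springs up 2 mm into the notch of its catch and is held down there. Turned less it does not catch. The key's blade has about 0.1 rad of play in the slot, so turn the key a little past a quarter turn
- key_mid (a point): centre (half-way up) of the loose T-handled stud key, 120 mm long, 0.26 kg, on its shank: a square steel bar 16 by 16 mm, bare from 34 mm below to 32 mm above this point. z points along the key from nose to handle, y along the handle bar. It starts lying on its side in the tray, handle towards the robot, bar level. Stood on its nose it stays upright by itself
- key_nose (a point): centre of the flat rim of the key's nose, a round steel sleeve open at this end, 36 mm outside, 29.5 mm inside, 26 mm long; axes as key_mid. Inside it a flat blade 24 mm wide, 4 mm thick, parallel to the handle bar (y), its tip 4 mm up from the rim: with the blade home in the slot this point is 10.5 mm below the top of the stud head
- key_handle (a point): middle of the key's black T-handle bar, 92 mm long (y), 36 mm thick (x), 28 mm high (z), 46 mm above key_mid and 106 mm above the rim of the nose; axes as key_mid
- tray_in (a point): centre of the inner floor of the shallow grey tool tray (fixed to the bench), 4 mm above the bench. The tray is 230 mm (x) by 210 mm (y) outside, its walls 4 mm thick and 16 mm high; x and y run along its sides
- pot_lid_mid (a point): green plastic pot lid lying on the bench, 96 mm across and 13 mm high; centre. Leave alone
- paste_pot_mid (a point): white paste pot standing on the bench, 68 mm across and 75 mm high; centre. Leave alone
- plates_mid (a point): stack of wooden plates on the bench, 140 mm across and 52 mm high; centre. Leave alone
Not all that is in view belongs to the job. What is shaped like the part that bears key_mid but blue, pink or purple is not meant.

How it is judged:
On the way, in this order (a step that is already met when the one before it is completed fails the run):
1. the cover is shut (within 0.02 rad) (value of joint cover below 0.02 rad), for 0.2 s.
2. the key presses the stud down (by 8 mm or more) with the cover shut (value of joint stud_press above 0.008 m and contact force between key and stud_press above 3 N and value of joint cover below 0.02 rad), for 0.05 s.
3. the stud, turned a quarter turn, has dropped into its catch and stays down (value of joint stud_turn above 1.4 rad and value of joint stud_press between 0.005 and 0.0078 m), for 0.2 s.
At the end, for the whole second after the job is handed in: The cover is shut (within 0.02 rad); the stud is turned clockwise by at least 1.4 rad and sits in its catch, 5 to 7.8 mm below its sprung-up height; the key, standing or lying, is at rest in the tray, its centre over the tray's floor (all of step 3 and value of joint cover below 0.02 rad and x of key_mid in the frame of tray_in between -0.105 and 0.105 m and y of key_mid in the frame of tray_in between -0.095 and 0.095 m and z of key_mid in the frame of tray_in below 0.072 m and linear speed of key below 0.02 m/s); the robot touches nothing.
It fails at once if the fingers touch the stud (contact force between the fingers and stud_press above 1 N).
It fails at once if the pot lid, the pot or the plates are moved by more than 25 mm (distance of any of pot_lid_mid, paste_pot_mid, plates_mid from where it was at the start of the episode above 0.025 m).
It also fails if it takes over 72 s, if anything falls off the work surface, if the arm or the gripper's body presses on something with over 40 N, if the wrist force passes 120 N, or if a joint passes its speed limit or range.

## Robot

A 7-joint arm with a two-finger parallel gripper is mounted at the origin on the work surface. World frame = base frame: x ahead of the robot, y to its left, z up, the work surface at z = 0. Lengths are in m, angles in rad, forces in N, time in s.
With the tool pointing down it reaches from about 0.4 to 0.925 m from the base axis. Payload 5.6 kg.
Tool frame: the origin (TCP) lies at the centre of the arm's flange, where the gripper is bolted on; the fingertips stand 173 mm ahead of it and the grasp point (between the pads) lies 155 mm ahead of it; x points along the fingers, z is the direction in which the jaws open and shut, and the axes are right-handed (so a half turn about x gives the same grasp; the last joint's range is limited). The gripper opens to 85 mm and grips with 20 to 120 N. Pads are 22 mm wide; open, the fingers measure 114 mm over their backs; the gripper's body (76 mm by 85 mm) begins 54 mm behind the grasp point. The pads swing forward as they close: fully open they stand 13 mm farther back than shut.
Start: joints at [-1.216, 0.468, -0.012, 1.603, 0.006, 1.071, -0.056], TCP at [0.252, 0.599, 0.405] pointing down, gripper open.
Joint ranges: [-2.53, 2.53], [-0.31, 2.02], [-1.57, 1.55], [0.28, 2.44], [-1.29, 4.43], [0.15, 1.84], [-2.92, 2.92]. Speed limits (rad/s): [2.57, 2.57, 3.14, 3.14, 3.14, 3.14, 3.14].

## Interface

Orientations are given as [roll, pitch, yaw] about the fixed x, y, z axes, in that order (R = Rz(yaw) Ry(pitch) Rx(roll)).
In Python, from station import robot gives the robot as it stands.
- The arm moves only by the tool drive_tool, never from a script. Its arguments are lists of equal length, an entry for each row: "linear": the shift along the tool's x, y, z in mm, a list of three; "angular": the turn, a rotation vector about the tool's x, y, z in degrees, a list of three; "gripper": the finger opening in mm, from 0 to 85.4. In form: {"linear": [[tx, ty, tz], ...], "angular": [[ax, ay, az], ...], "gripper": [gripper, ...]}. A call has 1 to 10 rows; each row is the pose to reach, as a shift and turn from the pose measured when the call began, along the tool's axes at that moment; what a row does not reach only later rows make up. A row lasts 1/8 s, in which the tool goes at most 62.5 mm and 10.7 degrees, less where a joint would pass 70% of its speed; a pose out of reach is approached as far as the arm can. A call with a gripper value outside its range is refused whole. The fingers move at their own pace and stop on an object; "newtons" is the grip in N (left out, the last holds). Time passes only in rows, so rows that repeat a pose let the fingers close. It gives the time, the measured TCP pose, the force and the opening at its end, in the units of the state.
- robot.observe(): the state, without advancing time (a new reading comes with each control period).
- robot.read_camera(name): name is "scene" or "top" or "wrist"; returns a dict with "pixels" (384x512x3 uint8, red, green, blue), "vertical_fov" (degrees; the focal length in pixels is half the picture's height over the tangent of half this angle, whatever the lens; pixels are square), "cx", "cy" (the principal point, pixels), "origin" and "rotation" of the camera in the world. Camera axes: x right, y down, z forward; pixel columns grow to the right and rows downward; lengths in m; the calibration is good to about 2 mm. The wrist camera is an equidistant fisheye: a pixel r from the principal point sees the ray r / f radians off the axis. A picture is of the moment at which its call begins. There is no depth.
- robot.sign_off(): hands the job in, once; it reports no verdict.
The state is a dict: "time_s": time; "joint_pos": joint angles; "qvel": joint speeds; "joint_efforts": joint torques, N m; "tool_pos": TCP position; "eef_rot": TCP orientation; "ft_force": force on the tool from outside, world axes, zero at the start; "moment": the same for the moment, N m; "finger_gap": opening from 0.0 (shut) to 1.0 (fully open).
Only numpy, scipy, OpenCV 4.12 (cv2) and the standard library are available. Lean on these libraries where they do the work, as an engineer would, in place of code of your own. Each camera call takes 0.05 s, during which the arm holds its last target. There are 200 camera calls.

## Working session

There is one attempt and no reset: what is moved stays moved. The work goes in short steps, Python scripts to look and compute and a tool call to move; the robot and the scene stay as the last step left them, time stands still between calls to the robot, and variables do not carry over. Pictures are saved under pics/ and viewed, about 8 in all and at most 12, crops included, and the job is handed in when it is done.

Besides the shell and the picture viewer there is one more tool, called after ">>>" as name(argument=value, ...), one argument or row to a line, values as JSON. drive_tool: Moves the arm, as the interface text tells. Its arguments: {"type":"object","properties":{"linear":{"type":"array","items":{"type":"array","items":{"type":"number"}}},"angular":{"type":"array","items":{"type":"array","items":{"type":"number"}}},"gripper":{"type":"array","items":{"type":"number"}},"newtons":{"type":"number"}},"required":["linear","angular","gripper"]}

```bash
ls; mkdir -p pics; cat > h.py <<'E'
import numpy as np,cv2
from scipy.spatial.transform import Rotation as R
from station import robot
def cam(n):
    c=robot.read_camera(n); c['f']=192/np.tan(np.radians(c['vertical_fov'])/2); c['fish']=n=='wrist'
    c['rotation']=np.array(c['rotation']);c['origin']=np.array(c['origin']);return c
def save(c,fn,s=1,box=None):
    p=c['pixels'][:,:,::-1]
    if box: p=p[box[1]:box[3],box[0]:box[2]]
    cv2.imwrite(fn,cv2.resize(p,None,fx=s,fy=s,interpolation=cv2.INTER_CUBIC))
def ray(c,u,v):
    d=np.array([u-c['cx'],v-c['cy']],float)
    if c['fish']:
        r=np.hypot(*d); t=r/c['f']; q=np.array([*(d/max(r,1e-9)*np.sin(t)),np.cos(t)])
    else: q=np.array([*(d/c['f']),1.]); q/=np.linalg.norm(q)
    return c['rotation']@q
def onz(c,u,v,z):
    d=ray(c,u,v); o=c['origin']; return o+d*(z-o[2])/d[2]
def proj(c,p):
    q=c['rotation'].T@(np.asarray(p,float)-c['origin'])
    if c['fish']:
        r=np.hypot(q[0],q[1]); t=np.arctan2(r,q[2]); return np.array([c['cx'],c['cy']])+q[:2]/max(r,1e-9)*t*c['f']
    return np.array([c['cx'],c['cy']])+q[:2]/q[2]*c['f']
def tri(c1,p1,c2,p2):
    d1,d2=ray(c1,*p1),ray(c2,*p2);A=np.stack([d1,-d2],1)
    s=np.linalg.lstsq(A,c2['origin']-c1['origin'],rcond=None)[0]
    a=c1['origin']+s[0]*d1;b=c2['origin']+s[1]*d2
    return (a+b)/2,np.linalg.norm(a-b)
def tool():
    s=robot.observe(); return np.array(s['tool_pos']),R.from_euler('xyz',s['eef_rot']),s
def move(p,Rt):
    """mm and deg in tool axes to reach TCP pose p,Rt"""
    a,r,_=tool(); return np.round(r.inv().apply(np.array(p)-a)*1000,1),np.round(np.degrees((r.inv()*Rt).as_rotvec()),1)
E
python3 - <<'E'
from h import *
for n in('scene','top'):
    c=cam(n); save(c,f'pics/{n}0.png',1.5); print(n,c['origin'],c['rotation'].round(3).tolist(),c['f'],c['cx'],c['cy'])
p,r,s=tool();print(s,r.as_matrix().round(3))
E
```

```text
pics
scene [ 1.89102202 -0.0292281   1.02913893] [-2.182, -0.023, 1.629] 439.71332111824546 251.15220886565143 191.66894521198589
top [ 0.44864033 -0.07459236  1.1772662 ] [-3.021, 0.004, -1.551] 357.9571695348186 258.5911752632222 189.09348648730656
{'time_s': 0.1, 'joint_pos': array([-1.21597614,  0.46826305, -0.01162838,  1.6035544 ,  0.00597608,
        1.07137488, -0.0562826 ]), 'qvel': array([ 0.00046414, -0.0024473 , -0.00132107, -0.00376666,  0.00124889,
       -0.00148138, -0.00114588]), 'joint_efforts': array([ 6.43246021e-04, -5.33519661e+01,  2.10541656e-02, -2.51965892e+01,
        1.13632117e-02,  4.22601981e-03,  2.99569513e-05]), 'tool_pos': array([0.25175299, 0.59901301, 0.40384081]), 'eef_rot': array([-3.08950055,  1.56923141, -1.91655999]), 'ft_force': array([-0.90004123,  0.0787569 , -0.61174636]), 'moment': array([0.06544581, 0.0365458 , 0.08077692]), 'finger_gap': 1.0008807485935314} [[-0.001 -0.922  0.387]
 [-0.001  0.387  0.922]
 [-1.    -0.    -0.002]]
```

```bash
sed -i "s/c\['rotation'\]=np.array(c\['rotation'\])/c['rotation']=R.from_euler('xyz',c['rotation']).as_matrix()/" h.py
```

```text
(no output)
```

View pics/scene0.png

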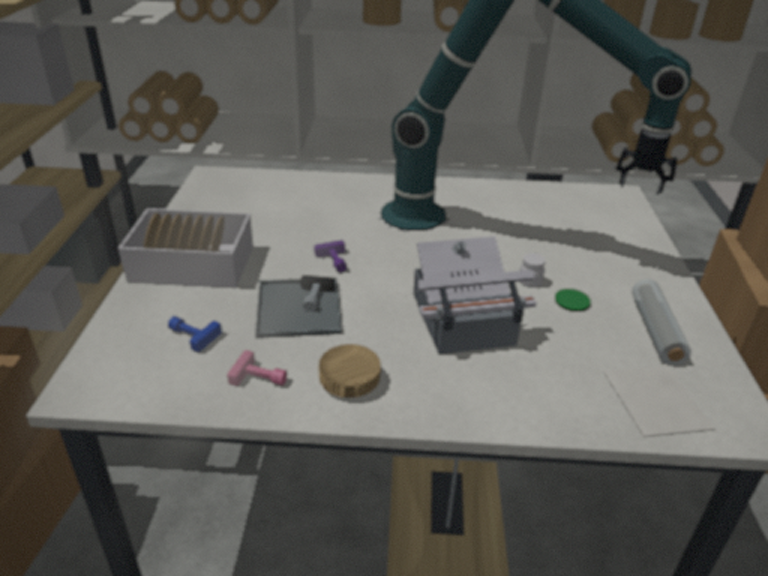

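View pics/top0.png

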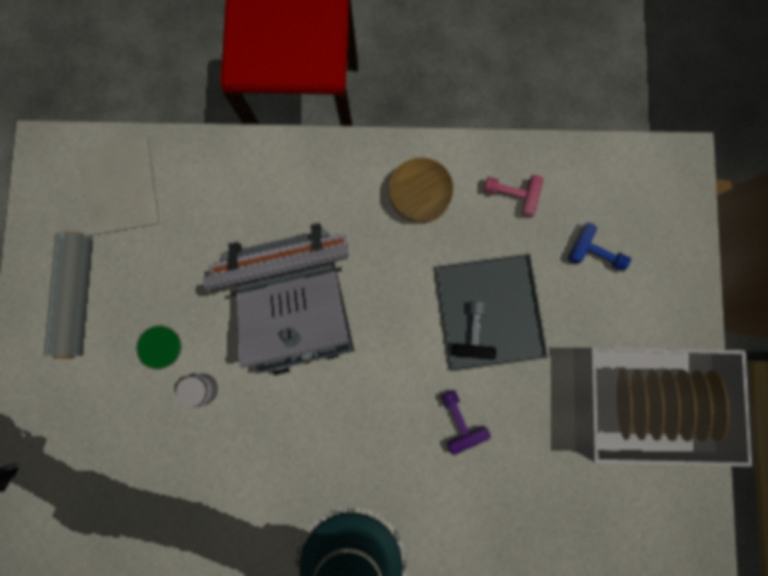

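```bash
python3 - <<'E'
from h import *
s=cam('scene');t=cam('top')
a=cv2.resize(s['pixels'][140:240,260:370,::-1],(400*110//100,400),interpolation=cv2.INTER_CUBIC)
b=cv2.resize(t['pixels'][145:260,125:245,::-1],(400*120//115,400),interpolation=cv2.INTER_CUBIC)
cv2.imwrite('pics/z.png',np.hstack([a,b]))
tc=[(434,266),(529,254),(546,356),(449,369)]
P=np.array([onz(t,u/1.5,v/1.5,.016) for u,v in tc]);print(P.round(3),P.mean(0))
for i in range(4):print(np.linalg.norm(P[i]-P[i-1]),np.degrees(np.arctan2(*(P[i]-P[i-1])[1::-1])))
g=t['pixels'][165:250,285:370].astype(int); m=((g.max(2)<38)).astype(np.uint8)
n,l,st,ce=cv2.connectedComponentsWithStats(m)
for i in range(1,n):
    if st[i,4]>30: print(st[i],ce[i]+[285,165])
for nme,(u,v),z in [('handle',(473,351),.04),('nose',(477,305),.035),('pot',(194,390),.075),('lid',(158,347),.013),('plates',(421,189),.052)]:
    print(nme,onz(t,u/1.5,v/1.5,z).round(3))
E
```

```text
[[ 0.63  -0.168  0.016]
 [ 0.661 -0.375  0.016]
 [ 0.44  -0.409  0.016]
 [ 0.408 -0.202  0.016]] [ 0.53488513 -0.28850644  0.016     ]
0.22455902725838484 8.771442412533357
0.21005234118903324 -81.5969133742102
0.2234577463355467 -171.28720751871748
0.2098194090082948 98.70344103408236
[ 14  37  32  38 339] [313.6460177 229.0560472]
handle [ 0.448 -0.249  0.04 ]
nose [ 0.545 -0.259  0.035]
pot [0.358 0.32  0.075]
lid [0.442 0.425 0.013]
plates [ 0.792 -0.135  0.052]
```

View pics/z.png

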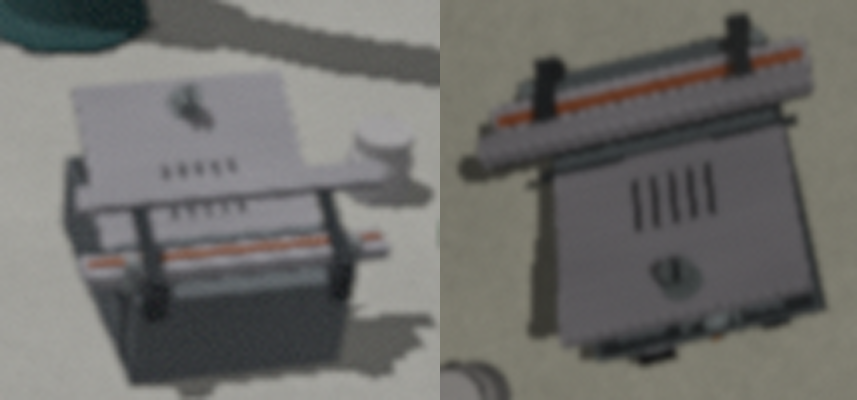

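```bash
python3 - <<'E'
from h import *
s=cam('scene');t=cam('top')
for a,b in [((330.75,158),(160.1,244.2)),((277.5,162.5),(231,232)),((306.2,163.7),(193,224))]:
    print(tri(s,a,t,b))
# hinge corners in top at z~.087
for q in [(555,160),(785,125)]: print(onz(t,125+(q[0]-440)/3.478,145+q[1]/3.478,.087).round(3))
E
```

```text
(array([0.41057403, 0.20789868, 0.16745648]), np.float64(0.008762110099672378))
(array([0.4484224 , 0.0072781 , 0.15926516]), np.float64(0.0005213162419322087))
(array([0.46847849, 0.11382757, 0.17223373]), np.float64(0.0017644947590351125))
[0.569 0.24  0.087]
[0.604 0.038 0.087]
```

Scene view: the cover is ajar with its stud on the upper face (crop 185,95). Top view: the grey key with black handle lies in the tray (handle 473,351; nose 477,305). First, move beside the stud over the cover with the fingers shut.

>>> drive_tool(
  linear=[
    [0, -333, -322],
    [0, -333, -322],
    [0, -333, -322],
    [0, -333, -322],
    [0, -333, -322],
    [0, -333, -322],
    [0, -333, -322],
    [0, -333, -322],
    [0, -333, -322],
    [0, -333, -322],
  ],
  angular=[
    [0, 0, 0],
    [0, 0, 0],
    [0, 0, 0],
    [0, 0, 0],
    [0, 0, 0],
    [0, 0, 0],
    [0, 0, 0],
    [0, 0, 0],
    [0, 0, 0],
    [0, 0, 0],
  ],
  gripper=[0, 0, 0, 0, 0, 0, 0, 0, 0, 0],
)

```text
time_s: 1.55
tool_pos: [0.4337, 0.1743, 0.4046]
eef_rot: [2.055, 1.571, -3.054]
ft_force: [0.4, 0.3, -0.1]
finger_gap: -0.002
```

```bash
python3 - <<'E'
from h import *
p,r,s=tool();print(p,s['eef_rot'],s['ft_force'],s['finger_gap'],s['joint_pos'].round(2),s['time_s'])
c=cam('wrist');save(c,'pics/w1.png',1.5);print(c['origin'],c['rotation'].round(2),c['f'],c['cx'],c['cy'])
E
```

```text
[0.43365772 0.17426611 0.40460317] [ 2.055446    1.57050407 -3.05350178] [ 0.39910566  0.28378549 -0.13726289] -0.0024715455920528715 [-0.63  0.15  0.2   2.05 -0.04  0.95  0.76] 1.55
[0.35800838 0.20484834 0.37378751] [[ 0.39  0.88  0.29]
 [ 0.92 -0.37 -0.12]
 [-0.    0.32 -0.95]] 297.3186396354542 254.90881537686576 193.3024053341888
```

View pics/w1.png

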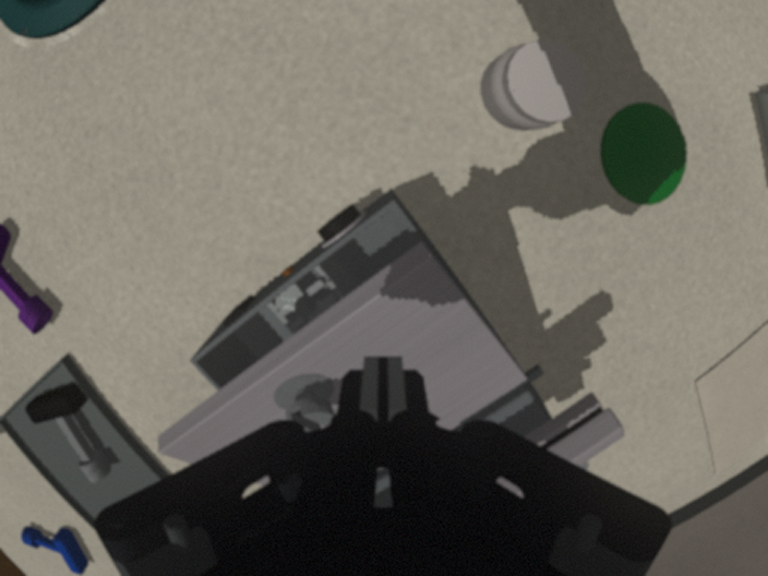

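Wrist view: the shut fingers (382,385) are over the bare sheet, and the stud (305,395) is clear to their left. I'll shift a little further away from it and press down.

>>> drive_tool(
  linear=[
    [40, 6, 10],
    [65, 6, 10],
    [80, 6, 10],
    [95, 6, 10],
    [110, 6, 10],
    [120, 6, 10],
    [130, 6, 10],
    [137, 6, 10],
    [142, 6, 10],
    [142, 6, 10],
  ],
  angular=[
    [0, 0, 0],
    [0, 0, 0],
    [0, 0, 0],
    [0, 0, 0],
    [0, 0, 0],
    [0, 0, 0],
    [0, 0, 0],
    [0, 0, 0],
    [0, 0, 0],
    [0, 0, 0],
  ],
  gripper=[0, 0, 0, 0, 0, 0, 0, 0, 0, 0],
)

```text
time_s: 2.85
tool_pos: [0.4319, 0.1861, 0.2623]
eef_rot: [2.575, 1.57, -2.533]
ft_force: [-0.1, 0.6, -0.6]
finger_gap: -0.001
```

>>> drive_tool(
  linear=[
    [3, 0, 0],
    [5, 0, 0],
    [5, 0, 0],
  ],
  angular=[
    [0, 0, 0],
    [0, 0, 0],
    [0, 0, 0],
  ],
  gripper=[0, 0, 0],
)

```text
time_s: 3.22
tool_pos: [0.4323, 0.1861, 0.2602]
eef_rot: [0.216, 1.57, 1.391]
ft_force: [-8.9, -3.7, 30.6]
finger_gap: 0.002
```

```bash
python3 - <<'E'
from h import *
p,r,s=tool();print(p,s['ft_force'])
c=cam('wrist');save(c,'pics/w2.png',1.5)
c=cam('scene');save(c,'pics/s2.png',4,(260,120,390,250))
E
```

```text
[0.43233623 0.1861295  0.26016399] [-8.9115512  -3.67823286 30.60094644]
```

View pics/s2.png

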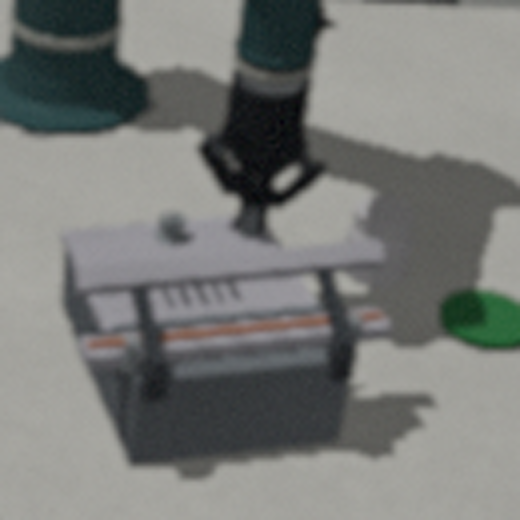

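The scene crop shows the cover level and the force (30 N at tip z = 0.087 m) shows it on its stop. Lift off and measure the stud.

>>> drive_tool(
  linear=[
    [-40, 0, 0],
    [-90, 20, -20],
    [-140, 40, -60],
    [-140, 40, -60],
    [-140, 40, -60],
  ],
  angular=[
    [0, 0, 0],
    [0, 0, 0],
    [0, 0, 0],
    [0, 0, 0],
    [0, 0, 0],
  ],
  gripper=[0, 0, 0, 0, 0],
)

```text
time_s: 3.95
tool_pos: [0.3723, 0.1461, 0.4003]
eef_rot: [-0.276, 1.568, 0.899]
ft_force: [-0.1, 0.6, -0.6]
finger_gap: -0.003
```

```bash
python3 - <<'E'
from h import *
p,r,s=tool();print(p,r.as_matrix().round(3),s['ft_force'])
c=cam('wrist');save(c,'pics/w3.png',1.5)
q=proj(c,(.446,.114,.109));print(q*1.5)
np.save('w3.npy',c,allow_pickle=True)
E
```

```text
[0.37228971 0.14613924 0.4003019 ] [[ 0.002 -0.923  0.386]
 [ 0.002  0.386  0.923]
 [-1.    -0.001  0.003]] [-0.07804362  0.58146985 -0.57409288]
[380.97024892 394.42581432]
```

View pics/w3.png

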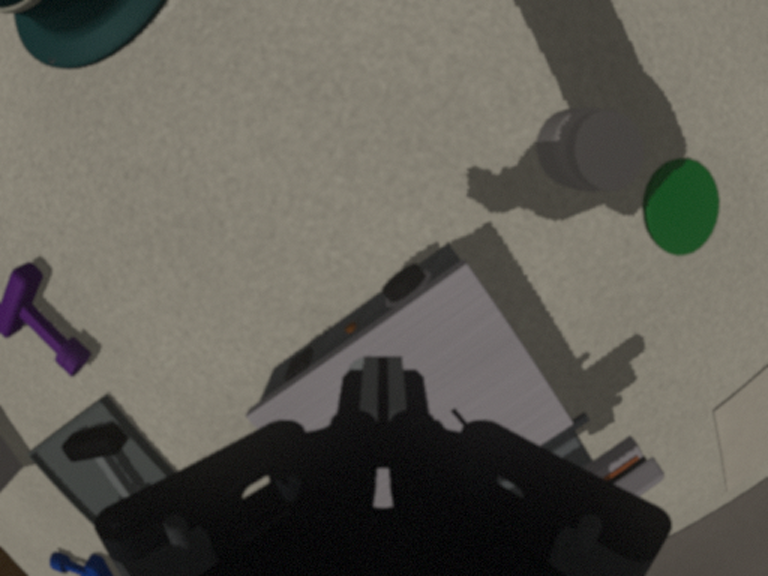

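```bash
python3 - <<'E'
from h import *
c=np.load('w3.npy',allow_pickle=True).item()
A=onz(c,467/1.5,265/1.5,.087);B=onz(c,249/1.5,411/1.5,.087)
d=A-B;print(A,B,np.linalg.norm(d));ey=d/np.linalg.norm(d);ex=np.array([ey[1],-ey[0],0]);m=(A+B)/2
print('yaw',np.degrees(np.arctan2(ex[1],ex[0])),'stud',m+.029*ex)
# tray/key
g=c['pixels']
for n,q,z in [('handle',(95,440),.04),('tray c1',(107,395),.016)]: print(n,onz(c,q[0]/1.5,q[1]/1.5,z).round(3))
E
```

```text
[0.389512   0.19961353 0.087     ] [0.43562304 0.00658911 0.087     ] 0.19845567534253955
yaw 13.435426172597179 stud [0.44077386 0.10983945 0.087     ]
handle [ 0.437 -0.224  0.04 ]
tray c1 [ 0.401 -0.189  0.016]
```

>>> drive_tool(
  linear=[
    [0, -330, -302],
    [0, -330, -302],
    [0, -330, -302],
    [0, -330, -302],
    [0, -330, -302],
    [0, -330, -302],
    [0, -330, -302],
    [0, -330, -302],
    [0, -330, -302],
  ],
  angular=[
    [-17, 0, 0],
    [-17, 0, 0],
    [-17, 0, 0],
    [-17, 0, 0],
    [-17, 0, 0],
    [-17, 0, 0],
    [-17, 0, 0],
    [-17, 0, 0],
    [-17, 0, 0],
  ],
  gripper=[50, 50, 50, 50, 50, 50, 50, 50, 50],
)

```text
time_s: 5.12
tool_pos: [0.5612, -0.262, 0.396]
eef_rot: [1.873, 1.566, -2.941]
ft_force: [0.2, 0.1, -0.2]
finger_gap: 0.589
```

```bash
python3 - <<'E'
from h import *
p,r,s=tool();print(p,r.as_matrix().round(3),s['ft_force'],s['joint_pos'].round(2),s['time_s'])
c=cam('wrist');save(c,'pics/w4.png',1.5)
np.save('w4.npy',c,allow_pickle=True)
E
```

```text
[ 0.56117652 -0.26197812  0.39600485] [[-0.004 -0.995  0.102]
 [-0.001  0.102  0.995]
 [-1.     0.004 -0.001]] [ 0.2099316   0.05704809 -0.1756327 ] [ 0.    0.45  0.51  1.72 -0.25  1.04  2.06] 5.125
```

View pics/w4.png

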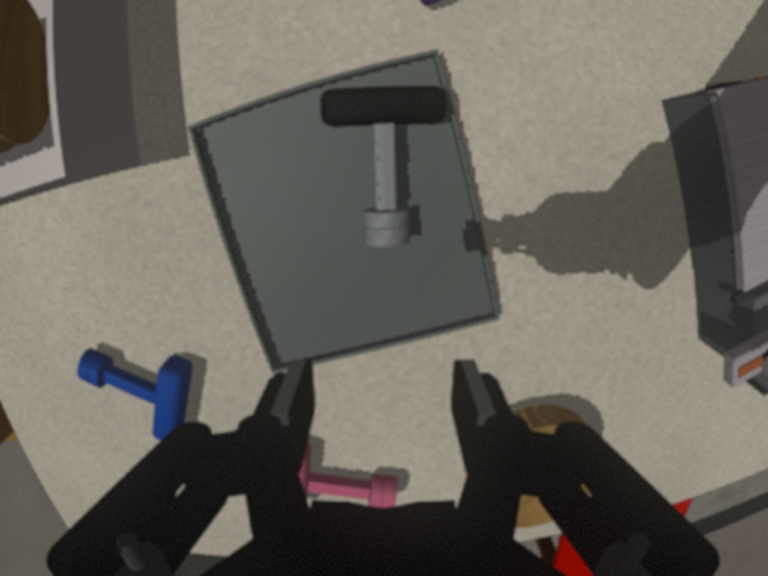

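```bash
python3 - <<'E'
from h import *
c=np.load('w4.npy',allow_pickle=True).item()
f=lambda u,v,z:onz(c,u/1.5,v/1.5,z)
for n,u,v,z in [('hL',322,106,.022),('hR',446,104,.022),('h',384,105,.04),('shA',384,130,.03),('shB',386,205,.03),('nose',387,226,.04),('noseend',387,246,.022)]: print(n,f(u,v,z).round(4))
P=np.array([f(*q,.016) for q in [(191,126),(437,52),(498,317),(277,368)]]);print(P.round(3),P.mean(0))
a=f(384,130,.03);b=f(386,205,.03);d=a-b;print('key z yaw',np.degrees(np.arctan2(d[1],d[0])),np.linalg.norm(d))
E
```

```text
hL [ 0.4412 -0.2971  0.022 ]
hR [ 0.4491 -0.2036  0.022 ]
h [ 0.4478 -0.2506  0.04  ]
shA [ 0.4656 -0.2524  0.03  ]
shB [ 0.5222 -0.2567  0.03  ]
nose [ 0.5366 -0.2575  0.04  ]
noseend [ 0.5557 -0.2592  0.022 ]
[[ 0.438 -0.408  0.016]
 [ 0.406 -0.205  0.016]
 [ 0.628 -0.17   0.016]
 [ 0.658 -0.369  0.016]] [ 0.53239275 -0.28807961  0.016     ]
key z yaw 175.6897425712776 0.05667497613615182
```

```bash
cat >> h.py <<'E'
def RT(yawj,a):
    """jaw axis yaw (deg), tilt a (deg) of tool x from down, about the jaw axis"""
    y=np.radians(yawj); z=np.array([np.cos(y),np.sin(y),0]); x=np.array([0,0,-1.])
    return R.from_rotvec(np.radians(a)*z)*R.from_matrix(np.stack([x,np.cross(z,x),z],1))
def plan(g,yawj,a,back=0):
    Rt=RT(yawj,a); x=Rt.as_matrix()[:,0]; p=np.array(g)-(.155+back)*x
    print(p.round(4),*map(list,move(p,Rt))); return p,Rt
E
python3 - <<'E'
from h import *
plan((.5115,-.256,.030),85.5,-30,.07)
E
```

```text
[ 0.3993 -0.2472  0.2249] [np.float64(172.1), np.float64(161.3), np.float64(-3.4)] [np.float64(-1.2), np.float64(-0.3), np.float64(-30.3)]
```

>>> drive_tool(
  linear=[
    [30, 55, -1],
    [70, 110, -2],
    [120, 161, -3],
    [172, 161, -3],
    [172, 161, -3],
    [172, 161, -3],
  ],
  angular=[
    [-1, 0, -10],
    [-1, 0, -20],
    [-1, 0, -30],
    [-1, 0, -30],
    [-1, 0, -30],
    [-1, 0, -30],
  ],
  gripper=[45, 45, 45, 45, 45, 45],
)

```text
time_s: 5.92
tool_pos: [0.4073, -0.2595, 0.2484]
eef_rot: [-1.529, 1.092, -0.045]
ft_force: [0.0, -0.3, 0.4]
finger_gap: 0.527
```

```bash
python3 - <<'E'
from h import *
p,r,s=tool();print(p,s['joint_pos'].round(2),s['ft_force'])
plan((.5115,-.256,.030),85.5,-30,0)
c=cam('wrist');save(c,'pics/w5.png',1.5)
E
```

```text
[ 0.40730577 -0.25954806  0.24842075] [ 0.82  0.42 -0.3   2.23 -0.89  0.15  2.92] [ 0.021401   -0.33930536  0.37397444]
[ 0.4342 -0.2499  0.1642] [np.float64(86.9), np.float64(15.8), np.float64(10.2)] [np.float64(-0.7), np.float64(0.9), np.float64(-2.6)]
```

View pics/w5.png

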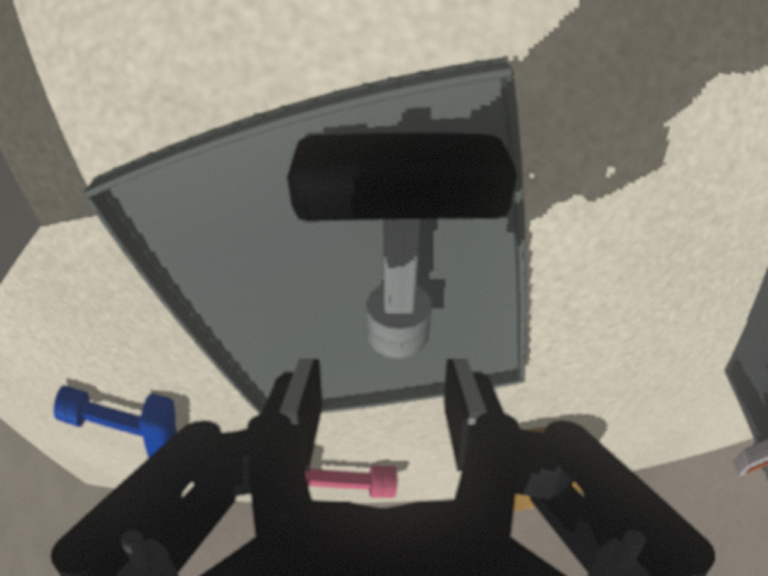

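Wrist view: the key lies between handle (400,175) and nose (398,330). The forward tilt is limited here (joints 6 and 7 are at their limits). So I'll grasp nearly vertically, turn the key tangential, and stand it up sideways on free bench.

```bash
python3 - <<'E'
from h import *
plan((.484,-.2538,.028),85.5,-12,.08)
plan((.484,-.2538,.028),85.5,-12,0)
E
```

```text
[ 0.4353 -0.25    0.2579] [np.float64(4.7), np.float64(-26.0), np.float64(11.6)] [np.float64(-0.2), np.float64(0.8), np.float64(15.6)]
[ 0.4519 -0.2513  0.1796] [np.float64(81.8), np.float64(-4.5), np.float64(10.4)] [np.float64(-0.2), np.float64(0.8), np.float64(15.6)]
```

>>> drive_tool(
  linear=[
    [5, -26, 11],
    [5, -26, 11],
    [5, -26, 11],
    [5, -26, 11],
  ],
  angular=[
    [0, 1, 8],
    [0, 1, 16],
    [0, 1, 16],
    [0, 1, 16],
  ],
  gripper=[45, 45, 45, 45],
)

```text
time_s: 6.48
tool_pos: [0.4398, -0.2467, 0.2596]
eef_rot: [-1.604, 1.363, -0.103]
ft_force: [-0.7, 0.4, -0.6]
finger_gap: 0.528
```

```bash
python3 - <<'E'
from h import *
p,r,s=tool();print(p,s['joint_pos'].round(2))
plan((.484,-.2538,.028),85.5,-12,0)
E
```

```text
[ 0.43984003 -0.24669996  0.25961849] [ 0.17  0.42  0.35  2.14 -0.51  0.46  2.42]
[ 0.4519 -0.2513  0.1796] [np.float64(80.9), np.float64(4.4), np.float64(-3.2)] [np.float64(0.5), np.float64(-0.3), np.float64(-0.1)]
```

>>> drive_tool(
  linear=[
    [40, 4, -3],
    [65, 4, -3],
    [81, 4, -3],
    [81, 4, -3],
    [81, 4, -3],
    [81, 4, -3],
    [81, 4, -3],
    [81, 4, -3],
  ],
  angular=[
    [0, 0, 0],
    [0, 0, 0],
    [0, 0, 0],
    [0, 0, 0],
    [0, 0, 0],
    [0, 0, 0],
    [0, 0, 0],
    [0, 0, 0],
  ],
  gripper=[45, 45, 45, 45, 0, 0, 0, 0],
  newtons=70,
)

```text
time_s: 7.48
tool_pos: [0.4525, -0.2514, 0.1807]
eef_rot: [-1.607, 1.361, -0.106]
ft_force: [-2.1, 0.5, 6.9]
finger_gap: 0.169
```

```bash
python3 - <<'E'
from h import *
p,r,s=tool();print(p,s['joint_pos'].round(2),s['finger_gap']*85.4,s['ft_force'])
E
```

```text
[ 0.45253369 -0.25140764  0.18073216] [ 0.3   0.58  0.2   2.12 -0.64  0.3   2.55] 14.4532537153946 [-2.1180237   0.47915651  6.93890298]
```

```bash
python3 - <<'E'
from h import *
plan((.484,-.2538,.148),85.5,-12,0)
plan((.5,-.09,.17),-10,-12,0)
E
```

```text
[ 0.4519 -0.2513  0.2996] [np.float64(-116.4), np.float64(-24.0), np.float64(-0.8)] [np.float64(0.5), np.float64(-0.3), np.float64(-0.0)]
[ 0.5056 -0.0583  0.3216] [np.float64(-131.1), np.float64(-68.0), np.float64(195.4)] [np.float64(93.9), np.float64(19.6), np.float64(0.4)]
```

>>> drive_tool(
  linear=[
    [-58, -12, 0],
    [-116, -24, 0],
    [-120, -40, 70],
    [-131, -68, 140],
    [-131, -68, 195],
    [-131, -68, 195],
    [-131, -68, 195],
    [-131, -68, 195],
    [-131, -68, 195],
    [-131, -68, 195],
  ],
  angular=[
    [0, 0, 0],
    [10, 2, 0],
    [20, 4, 0],
    [30, 6, 0],
    [40, 8, 0],
    [50, 10, 0],
    [60, 12, 0],
    [70, 14, 0],
    [80, 16, 0],
    [88, 19, 0],
  ],
  gripper=[0, 0, 0, 0, 0, 0, 0, 0, 0, 0],
)

```text
time_s: 8.72
tool_pos: [0.5052, -0.0581, 0.3215]
eef_rot: [-1.575, 1.355, -1.602]
ft_force: [1.3, -0.3, -3.7]
finger_gap: 0.169
```

```bash
python3 - <<'E'
from h import *
p,r,s=tool();print(p,s['joint_pos'].round(2),s['finger_gap']*85.4)
print('key z',r.apply([0,1,0]).round(2),r.as_matrix().round(2))
for a in(40,78): plan((.5,-.09,.16),-10,a,0)
E
```

```text
[ 0.50517755 -0.05806667  0.32154787] [-0.87  0.58  1.14  2.07 -0.43  0.81  0.45] 14.446164556472866
key z [ 0.03  0.98 -0.21] [[-0.01  0.03  1.  ]
 [-0.21  0.98 -0.03]
 [-0.98 -0.21 -0.  ]]
[ 0.4827 -0.1881  0.2787] [np.float64(69.8), np.float64(-118.4), np.float64(-19.0)] [np.float64(8.5), np.float64(-2.2), np.float64(52.3)]
[ 0.4737 -0.2393  0.1922] [np.float64(165.4), np.float64(-150.0), np.float64(-26.6)] [np.float64(7.9), np.float64(-5.2), np.float64(90.2)]
```

>>> drive_tool(
  linear=[
    [14, -24, -4],
    [28, -48, -8],
    [42, -71, -12],
    [56, -95, -16],
    [70, -118, -19],
    [70, -118, -19],
    [70, -118, -19],
  ],
  angular=[
    [2, 0, 10],
    [4, -1, 20],
    [6, -1, 30],
    [8, -2, 40],
    [8, -2, 50],
    [8, -2, 52],
    [8, -2, 52],
  ],
  gripper=[0, 0, 0, 0, 0, 0, 0],
)

```text
time_s: 9.6
tool_pos: [0.4827, -0.1873, 0.2784]
eef_rot: [1.572, 0.879, 1.406]
ft_force: [0.2, 0.7, -2.7]
finger_gap: 0.168
```

```bash
python3 - <<'E'
from h import *
p,r,s=tool();print(p,s['joint_pos'].round(2),s['finger_gap']*85.4,r.as_matrix().round(2))
for a in(60,78): plan((.5,-.09,.16),-10,a,0)
E
```

```text
[ 0.48272043 -0.18726017  0.27837519] [-0.05  0.59  0.67  2.01 -1.03  1.29  1.07] 14.327104941317227 [[ 0.1   0.13  0.99]
 [ 0.63  0.76 -0.16]
 [-0.77  0.64 -0.  ]]
[ 0.4767 -0.2222  0.2375] [np.float64(8.9), np.float64(-53.4), np.float64(-0.2)] [np.float64(0.3), np.float64(-0.4), np.float64(20.4)]
[ 0.4737 -0.2393  0.1922] [np.float64(32.7), np.float64(-95.6), np.float64(-0.3)] [np.float64(0.3), np.float64(-0.5), np.float64(38.4)]
```

>>> drive_tool(
  linear=[
    [4, -26, 0],
    [9, -53, 0],
    [20, -75, 0],
    [33, -96, 0],
    [33, -96, 0],
    [33, -96, 0],
  ],
  angular=[
    [0, 0, 10],
    [0, 0, 20],
    [0, 0, 29],
    [0, 0, 38],
    [0, 0, 38],
    [0, 0, 38],
  ],
  gripper=[0, 0, 0, 0, 0, 0],
)

```text
time_s: 10.35
tool_pos: [0.4749, -0.2381, 0.1927]
eef_rot: [1.571, 0.22, 1.408]
ft_force: [-0.9, 0.0, -2.5]
finger_gap: 0.172
```

```bash
python3 - <<'E'
from h import *
p,r,s=tool();print(p,s['joint_pos'].round(2),s['finger_gap']*85.4,r.as_matrix().round(2))
# key z in tool axes: level key at tilt -12 -> along tool y rotated
kz=r.apply([-np.sin(np.radians(12)),np.cos(np.radians(12)),0]);print('key z',kz)
c=cam('scene');save(c,'pics/s6.png',4,(190,90,320,220))
E
```

```text
[ 0.47486051 -0.23810614  0.19269322] [ 0.32  0.89  0.42  1.89 -1.21  1.8   1.32] 14.666845190267086 [[ 0.16  0.03  0.99]
 [ 0.96  0.22 -0.16]
 [-0.22  0.98  0.  ]]
key z [0.00138354 0.01014803 0.99994755]
```

View pics/s6.png

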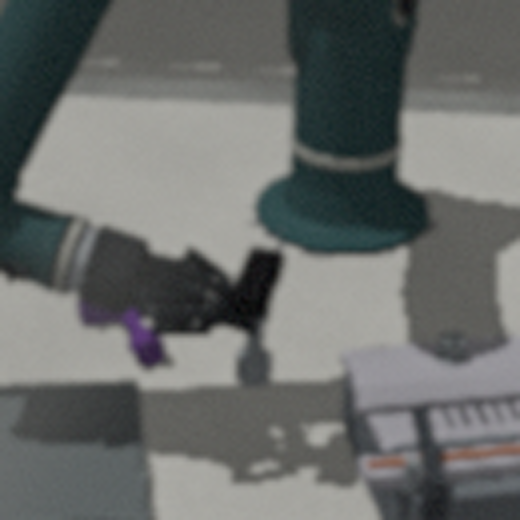

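>>> drive_tool(
  linear=[
    [7, -32, 0],
    [14, -62, 0],
    [17, -75, 0],
    [18, -80, 0],
    [18, -80, 0],
  ],
  angular=[
    [0, 0, 0],
    [0, 0, 0],
    [0, 0, 0],
    [0, 0, 0],
    [0, 0, 0],
  ],
  gripper=[0, 0, 0, 0, 0],
)

```text
time_s: 11.02
tool_pos: [0.4754, -0.2381, 0.112]
eef_rot: [1.568, 0.22, 1.408]
ft_force: [0.4, -0.7, -2.4]
finger_gap: 0.17
```

```bash
python3 - <<'E'
from h import *
p,r,s=tool();print(p,s['joint_pos'].round(2),s['ft_force'],r.as_matrix().round(3)[:,:2])
E
```

```text
[ 0.47542299 -0.23807873  0.11204165] [ 0.35  1.04  0.37  1.85 -1.24  1.75  1.41] [ 0.44563012 -0.66643395 -2.36444544] [[ 0.158  0.033]
 [ 0.963  0.216]
 [-0.218  0.976]]
```

Still hanging free (−2.4 N, the key's weight). Lower further in small steps.

>>> drive_tool(
  linear=[
    [1, -3, 0],
    [1, -6, 0],
    [2, -8, 0],
    [2, -9, 0],
  ],
  angular=[
    [0, 0, 0],
    [0, 0, 0],
    [0, 0, 0],
    [0, 0, 0],
  ],
  gripper=[0, 0, 0, 0],
)

```text
time_s: 11.52
tool_pos: [0.4754, -0.2381, 0.1027]
eef_rot: [1.569, 0.22, 1.408]
ft_force: [-1.0, 0.2, 0.4]
finger_gap: 0.168
```

>>> drive_tool(
  linear=[
    [0, 0, 0],
    [0, 0, 0],
    [0, 0, 0],
    [-10, -2, 0],
    [-30, -6, 0],
    [-50, -10, 0],
    [-70, -10, 0],
    [-90, 0, 0],
    [-90, 0, 0],
  ],
  angular=[
    [0, 0, 0],
    [0, 0, 0],
    [0, 0, 0],
    [0, 0, 0],
    [0, 0, 0],
    [0, 0, 0],
    [0, 0, 0],
    [0, 0, 0],
    [0, 0, 0],
  ],
  gripper=[40, 40, 40, 40, 40, 40, 40, 40, 40],
)

```text
time_s: 12.65
tool_pos: [0.4607, -0.3272, 0.1239]
eef_rot: [1.566, 0.221, 1.405]
ft_force: [0.3, 0.8, 0.0]
finger_gap: 0.468
```

```bash
python3 - <<'E'
from h import *
p,r,s=tool();print(p,s['joint_pos'].round(2),s['ft_force'],s['finger_gap'])
plan((.5,-.09,.33),-10,0)
plan((.5,-.17,.26),-10,40)
t=cam('top');g=t['pixels'].astype(int);save(t,'pics/t7.png',4,(240,190,340,290))
w=cam('wrist');np.save('w7.npy',w,allow_pickle=True);print(proj(w,(.5,-.09,.06)))
# black bar in top view
m=(g.max(2)<40).astype(np.uint8); n,l,st,ce=cv2.connectedComponentsWithStats(m)
for i in range(1,n):
    if st[i,4]>60: print(st[i],ce[i])
print('expect',proj(t,(.5,-.09,.12)))
E
```

```text
[ 0.46074616 -0.32722076  0.12391221] [ 0.5   1.04  0.36  1.73 -1.12  1.8   1.37] [0.28618633 0.76373502 0.01300351] 0.4677046578607798
[ 0.5   -0.09   0.485] [np.float64(155.3), np.float64(405.1), np.float64(1.5)] [np.float64(0.7), np.float64(-0.1), np.float64(-77.3)]
[ 0.4827 -0.2681  0.3787] [np.float64(4.4), np.float64(262.1), np.float64(13.2)] [np.float64(0.5), np.float64(-0.3), np.float64(-37.3)]
[255.48752911 215.0967236 ]
[ 431    0   81  135 7462] [476.77311713  50.93138569]
[232   6   6  41 152] [234.19736842  31.33552632]
[138  41  62  41 944] [164.38135593  67.90677966]
[223  62  11  21 155] [228.38709677  72.09677419]
[153 163   7  16  65] [155.38461538 169.84615385]
[490 174  22  44 469] [504.66950959 200.01066098]
[257 201  14  29 286] [263.39160839 214.64335664]
[ 264  204  133  180 9626] [324.88655724 301.7171203 ]
[498 221  14  20 237] [505.00421941 231.7257384 ]
[376 288  23  26  98] [388.15306122 301.65306122]
[ 489  312   20   72 1022] [498.19178082 348.22407045]
[ 198  343   69   41 1757] [229.27546955 368.66476949]
expect [265.45819572 215.08175658]
```

View pics/t7.png

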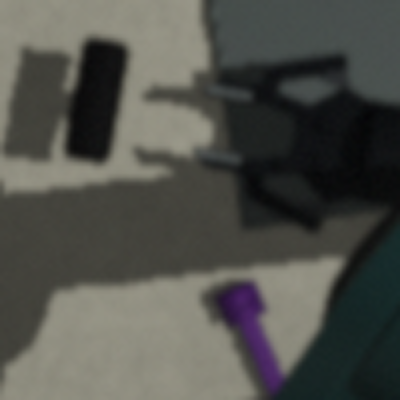

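The top view shows the key standing alone upright (bar centre at crop 97,100), with the gripper clear of it. Compute its pose and the route above it.

```bash
python3 - <<'E'
from h import *
t=cam('top')
m=(t['pixels'].max(2)<40).astype(np.uint8); n,l,st,ce=cv2.connectedComponentsWithStats(m)
i=l[215,264]; pts=np.argwhere(l==i)[:,::-1].astype(np.float32)
r=cv2.minAreaRect(pts);print(r)
b=cv2.boxPoints(r);P=np.array([onz(t,*q,.118) for q in b]);c=P.mean(0)
e=P[1]-P[0] if np.linalg.norm(P[1]-P[0])>np.linalg.norm(P[2]-P[1]) else P[2]-P[1]
print(c,np.degrees(np.arctan2(e[1],e[0])),np.linalg.norm(e))
E
```

```text
((263.0132141113281, 214.5962371826172), (10.934453010559082, 28.19614601135254), 10.619654655456543)
[ 0.50157548 -0.08280552  0.118     ] -9.450795438810339 0.08327561302889586
```

>>> drive_tool(
  linear=[
    [0, 60, 0],
    [0, 120, 0],
    [0, 170, 0],
    [0, 220, 0],
    [4, 262, 13],
    [4, 262, 13],
    [4, 262, 13],
  ],
  angular=[
    [0, 0, 0],
    [0, 0, -9],
    [0, 0, -18],
    [0, 0, -27],
    [0, 0, -37],
    [0, 0, -37],
    [0, 0, -37],
  ],
  gripper=[70, 70, 70, 70, 70, 70, 70],
)

```text
time_s: 13.68
tool_pos: [0.4832, -0.2649, 0.3767]
eef_rot: [1.569, 0.863, 1.41]
ft_force: [0.4, -0.6, -0.8]
finger_gap: 0.82
```

```bash
python3 - <<'E'
from h import *
plan((.501,-.085,.24),-10,0)
plan((.501,-.085,.24),80.5,0)
E
```

```text
[ 0.501 -0.085  0.395] [np.float64(103.4), np.float64(149.0), np.float64(-11.0)] [np.float64(0.9), np.float64(-0.2), np.float64(-40.6)]
[ 0.501 -0.085  0.395] [np.float64(103.4), np.float64(149.0), np.float64(-11.0)] [np.float64(-85.5), np.float64(31.7), np.float64(-31.8)]
```

>>> drive_tool(
  linear=[
    [30, 50, -4],
    [60, 100, -8],
    [103, 149, -11],
    [103, 149, -11],
    [103, 149, -11],
    [103, 149, -11],
    [103, 149, -11],
    [103, 149, -11],
    [103, 149, -11],
    [103, 149, -11],
  ],
  angular=[
    [-8.5, 3, -3],
    [-17, 6, -6],
    [-25.5, 9.5, -9.5],
    [-34, 12.5, -12.5],
    [-42.5, 16, -16],
    [-51, 19, -19],
    [-60, 22, -22],
    [-68, 25, -25],
    [-77, 28.5, -28.5],
    [-85.5, 31.7, -31.8],
  ],
  gripper=[70, 70, 70, 70, 70, 70, 70, 70, 70, 70],
)

```text
time_s: 14.92
tool_pos: [0.5003, -0.0858, 0.3929]
eef_rot: [2.32, 1.565, -2.555]
ft_force: [-0.9, 0.2, -0.1]
finger_gap: 0.825
```

```bash
python3 - <<'E'
from h import *
p,r,s=tool();print(p,s['joint_pos'].round(2),s['finger_gap'],r.as_matrix().round(3))
w=cam('wrist');np.save('w8.npy',w,allow_pickle=True);save(w,'pics/w8.png',1.5)
print(proj(w,(.501,-.085,.12))*1.5)
plan((.501,-.085,.108),80.5,0)
E
```

```text
[ 0.50025616 -0.08577762  0.39294808] [-0.23  0.24  0.38  1.98 -0.11  0.94  1.62] 0.8249357628086192 [[-0.005 -0.987  0.161]
 [-0.003  0.161  0.987]
 [-1.     0.004 -0.004]]
[387.35211897 294.78112659]
[ 0.501 -0.085  0.263] [np.float64(130.1), np.float64(-1.1), np.float64(1.0)] [np.float64(0.5), np.float64(-0.3), np.float64(-0.1)]
```

View pics/w8.png

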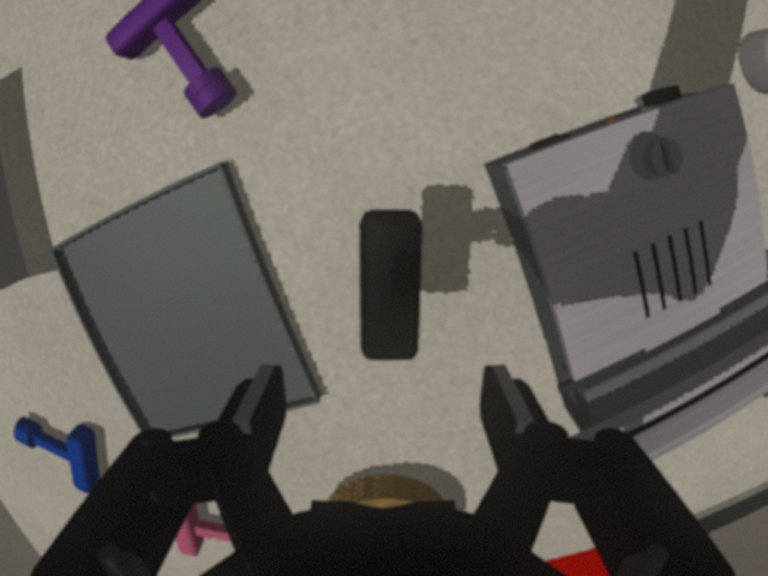

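```bash
python3 - <<'E'
from h import *
c=np.load('w8.npy',allow_pickle=True).item()
f=lambda u,v,z:onz(c,u/1.5,v/1.5,z)
print('bar',f(390,284,.12), f(390,212,.12),f(390,357,.12))
print('stud disc',f(655,156,.109))
A=f(735,87,.087);B=f(503,165,.087);H=f(570,382,.087)
d=A-B;print('front',A,B,np.linalg.norm(d),np.degrees(np.arctan2(-d[0],d[1])),'side',np.degrees(np.arctan2(*(H-B)[1::-1])),np.linalg.norm(H-B))
m=(A+B)/2;y=np.arctan2(-d[0],d[1]);print('stud from edge',m+.029*np.array([np.cos(y),np.sin(y),0]))
for a,b in [((635,252),(648,317)),((702,222),(710,285))]:
    e=f(*b,.087)-f(*a,.087);print('slot',np.degrees(np.arctan2(e[1],e[0])))
# dark slot / head segmentation
g=c['pixels'][90:118,418:460].astype(int).sum(2);print(g[::2,::2]//3)
E
```

```text
bar [ 0.49483332 -0.08248802  0.12      ] [ 0.45407744 -0.07601909  0.12      ] [ 0.54066446 -0.08967919  0.12      ]
stud disc [0.4404783  0.09739875 0.109     ]
front [0.39135893 0.20031876 0.087     ] [ 0.43937775 -0.00173849  0.087     ] 0.2076847180252824 13.368331491371894 side 13.965120755758036 0.1689066099469342
stud from edge [0.44358255 0.10599523 0.087     ]
slot 14.536233958888287
slot 12.935714143611802
[[130 131 100  79  67  60  59  58  59  58  59  64  69  69  69  70  70  69
   70  71  70]
 [131 118  73  58  60  60  59  58  57  57  55  54  53  56  63  66  68  69
   70  70  70]
 [118  86  60  59  59  58  60  57  53  54  55  49  48  53  59  57  64  70
   69  69  68]
 [ 93  69  58  59  59  60  54  53  50  54  60  43  45  52  56  56  58  64
   70  70  71]
 [ 84  64  60  60  56  59  54  53  52  55  58  48  43  50  55  57  55  59
   69  70  69]
 [ 76  62  59  59  57  56  53  50  53  57  58  51  39  47  55  60  58  56
   65  69  68]
 [ 69  59  58  59  60  56  51  50  53  57  56  57  41  45  52  57  56  59
   61  70  71]
 [ 70  62  56  59  58  55  50  49  54  58  58  57  43  43  50  56  58  57
   61  70  70]
 [ 71  63  58  56  58  56  50  51  53  59  57  58  50  42  49  56  58  58
   59  69  69]
 [ 72  61  57  58  57  57  52  49  51  56  54  56  53  40  48  52  56  58
   62  69  71]
 [ 70  68  57  60  58  56  53  48  51  57  57  58  57  42  47  50  54  59
   67  68  69]
 [ 73  70  61  58  58  56  56  50  48  51  57  59  56  45  45  49  55  58
   69  69  69]
 [ 72  73  67  59  56  57  56  56  53  48  55  58  56  53  53  49  57  64
   68  69  70]
 [ 75  73  69  65  59  60  58  57  56  50  50  54  56  58  64  65  65  69
   70  68  68]]
```

```bash
python3 - <<'E'
from h import *
c=np.load('w8.npy',allow_pickle=True).item()
print('stud',onz(c,443.3,103.5,.109))
a=onz(c,441,93,.109);b=onz(c,445,113,.109);print(a,b,np.degrees(np.arctan2(*(b-a)[1::-1])))
plan((.497,-.083,.108),81,0)
E
```

```text
stud [0.4403721  0.10569359 0.109     ]
[0.4300514  0.10378512 0.109     ] [0.44977216 0.10712933 0.109     ] 9.62455273137372
[ 0.497 -0.083  0.263] [np.float64(130.1), np.float64(3.2), np.float64(2.4)] [np.float64(0.0), np.float64(-0.3), np.float64(-0.1)]
```

>>> drive_tool(
  linear=[
    [50, 3, 2],
    [95, 3, 2],
    [120, 3, 2],
    [130, 3, 2],
    [130, 3, 2],
    [130, 3, 2],
    [130, 3, 2],
    [130, 3, 2],
    [130, 3, 2],
    [130, 3, 2],
  ],
  angular=[
    [0, 0, 0],
    [0, 0, 0],
    [0, 0, 0],
    [0, 0, 0],
    [0, 0, 0],
    [0, 0, 0],
    [0, 0, 0],
    [0, 0, 0],
    [0, 0, 0],
    [0, 0, 0],
  ],
  gripper=[70, 70, 70, 70, 70, 20, 20, 20, 20, 20],
  newtons=90,
)

```text
time_s: 16.23
tool_pos: [0.4976, -0.0832, 0.2643]
eef_rot: [3.071, 1.567, -1.798]
ft_force: [-0.7, 2.0, 6.8]
finger_gap: 0.402
```

```bash
python3 - <<'E'
from h import *
p,r,s=tool();print(p,s['joint_pos'].round(2),s['finger_gap']*85.4,s['ft_force'])
print(r.as_matrix().round(3))
E
```

```text
[ 0.49759482 -0.08319197  0.26433119] [-0.17  0.44  0.33  2.08 -0.22  0.66  1.72] 34.330823073396324 [-0.74414538  1.97144692  6.75148216]
[[-0.001 -0.988  0.156]
 [-0.004  0.156  0.988]
 [-1.     0.    -0.004]]
```

```bash
python3 - <<'E'
from h import *
p,r,s=tool()
print(move((.4425,.1061,.400),RT(103.5,0)))
E
```

```text
(array([-136.4,   84. ,  177.8]), array([-22.5,  -0.2,  -0.1]))
```

>>> drive_tool(
  linear=[
    [-60, 0, 0],
    [-110, 0, 0],
    [-136, 15, 30],
    [-136, 38, 80],
    [-136, 60, 128],
    [-136, 84, 178],
    [-136, 84, 178],
    [-136, 84, 178],
  ],
  angular=[
    [0, 0, 0],
    [0, 0, 0],
    [-6, 0, 0],
    [-12, 0, 0],
    [-18, 0, 0],
    [-22.5, 0, 0],
    [-22.5, 0, 0],
    [-22.5, 0, 0],
  ],
  gripper=[20, 20, 20, 20, 20, 20, 20, 20],
)

```text
time_s: 17.23
tool_pos: [0.4423, 0.1058, 0.3996]
eef_rot: [2.696, 1.566, -1.78]
ft_force: [0.9, -0.5, -2.8]
finger_gap: 0.409
```

```bash
python3 - <<'E'
from h import *
p,r,s=tool();print(p,s['finger_gap']*85.4,s['ft_force'])
print(r.as_matrix().round(3),move((.4425,.1061,.389),RT(103.5,0)))
w=cam('wrist');np.save('w9.npy',w,allow_pickle=True)
a=w['pixels'][150:290,190:320,::-1]
s=cam('scene');b=s['pixels'][100:210,255:365,::-1]
cv2.imwrite('pics/c9.png',np.hstack([cv2.resize(a,(390,420),interpolation=cv2.INTER_CUBIC),cv2.resize(b,(400,420),interpolation=cv2.INTER_CUBIC)]))
E
```

```text
[0.44231673 0.10584239 0.39958941] 34.886860265343856 [ 0.92087238 -0.50680107 -2.77081203]
[[-0.001 -0.972 -0.234]
 [-0.004 -0.234  0.972]
 [-1.     0.002 -0.004]] (array([10.6, -0.3,  0.3]), array([ 0. , -0.2, -0.1]))
```

>>> drive_tool(
  linear=[
    [12, 0, 0],
    [22, 0, 0],
    [25, 0, 0],
    [28, 0, 0],
    [28, 0, 0],
  ],
  angular=[
    [0, 0, 0],
    [0, 0, 0],
    [0, 0, 0],
    [0, 0, 0],
    [0, 0, 0],
  ],
  gripper=[20, 20, 20, 20, 20],
)

```text
time_s: 17.95
tool_pos: [0.4427, 0.1047, 0.3718]
eef_rot: [2.632, 1.566, -1.847]
ft_force: [-2.0, -1.4, 2.4]
finger_gap: 0.405
```

>>> drive_tool(
  linear=[
    [1, 0, -1],
    [1, 0, -1.5],
    [1, 0, -1.5],
  ],
  angular=[
    [0, 0, 0],
    [0, 0, 0],
    [0, 0, 0],
  ],
  gripper=[20, 20, 20],
)

```text
time_s: 18.32
tool_pos: [0.443, 0.1037, 0.371]
eef_rot: [2.652, 1.567, -1.827]
ft_force: [-2.1, 1.4, 3.1]
finger_gap: 0.405
```

>>> drive_tool(
  linear=[
    [1, 1, 0],
    [1, 2, 0],
    [1, 2, 0],
  ],
  angular=[
    [0, 0, 0],
    [0, 0, 0],
    [0, 0, 0],
  ],
  gripper=[20, 20, 20],
)

```text
time_s: 18.7
tool_pos: [0.4416, 0.1034, 0.3705]
eef_rot: [-2.937, 1.567, -1.132]
ft_force: [0.4, 1.0, 3.4]
finger_gap: 0.408
```

```bash
python3 - <<'E'
from h import *
w=cam('wrist');np.save('w10.npy',w,allow_pickle=True)
s=cam('scene');np.save('s10.npy',s,allow_pickle=True)
t=cam('top')
P=lambda c,p:proj(c,p).round(1)
print(P(w,(.4416,.1034,.106)),P(s,(.4416,.1034,.106)))
a=w['pixels'][150:280,190:320,::-1]
b=s['pixels'][110:190,265:345,::-1]
cv2.imwrite('pics/c10.png',np.hstack([cv2.resize(a,(390,390),interpolation=cv2.INTER_CUBIC),cv2.resize(b,(390,390),interpolation=cv2.INTER_CUBIC)]))
E
```

```text
[256.8 198. ] [301.4 174.6]
```

View pics/c10.png

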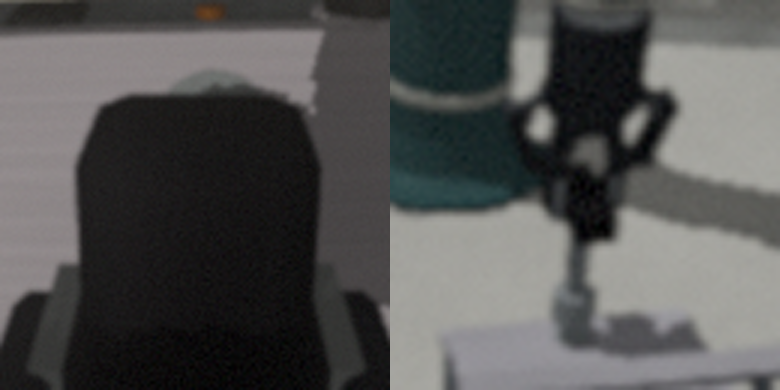

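The wrist half shows the bar end (200,95) with a round arc peeking out, centred near (212,75). The scene half shows the nose on the stud. Check by projection which circle the arc belongs to.

```bash
python3 - <<'E'
from h import *
w=np.load('w10.npy',allow_pickle=True).item()
p,r,s=tool(); M=r.as_matrix()
cr=lambda p:((proj(w,p)-[190,150])*3).round(0)
th=np.linspace(0,2*np.pi,73)
def circ(c,rad,n):
    q=np.array([cr(np.array(c)+rad*np.array([np.cos(t),np.sin(t),0])) for t in th]); print(n,'cols',q[:,0].min(),q[:,0].max(),'rows',q[:,1].min(),q[:,1].max(),'top at',q[q[:,1].argmin()])
k=p+M[:,1]*.0015
rim=p[2]-.2643
for z in (rim,rim+.026): circ([k[0],k[1],z],.018,f'sleeve {z:.3f}')
for st in [(.4415,.1058),(.4435,.106)]: circ([*st,.106],.013,f'stud {st}')
for dz in(.092,.12):print('bar end',[cr(np.array([k[0],k[1],rim+dz])+M[:,1]*.046+M[:,2]*o) for o in(-.018,.018)])
g=w['pixels'][168:186,240:285].astype(int).sum(2)//3
for row in g:print(*row)
E
```

```text
sleeve 0.106 cols 135.0 265.0 rows 76.0 199.0 top at [204.  76.]
sleeve 0.132 cols 129.0 273.0 rows 104.0 238.0 top at [205. 104.]
stud (0.4415, 0.1058) cols 162.0 255.0 rows 101.0 189.0 top at [216. 101.]
stud (0.4435, 0.106) cols 161.0 254.0 rows 108.0 196.0 top at [215. 108.]
bar end [array([92., 57.]), array([312.,  57.])]
bar end [array([ 68., 106.]), array([337., 106.])]
137 138 138 137 135 138 137 136 137 134 136 136 136 138 136 136 136 136 136 134 137 137 133 136 136 137 135 136 136 136 136 136 135 136 134 135 136 136 134 135 135 134 136 134 135
137 139 137 138 137 138 137 137 139 138 139 137 137 136 137 137 137 136 136 138 136 138 138 135 138 137 136 137 135 137 135 137 136 135 136 137 135 134 134 135 135 136 136 135 136
139 138 138 137 138 138 138 137 138 138 138 139 137 137 137 137 137 138 137 137 138 136 136 138 136 137 136 137 137 136 137 138 137 137 138 136 138 137 136 137 137 138 139 137 137
138 138 137 138 138 137 137 138 138 139 138 137 137 137 139 139 138 137 137 136 137 136 138 138 136 138 137 137 138 139 138 137 137 137 136 138 137 138 136 138 138 137 136 138 136

[... 1517 characters left out ...]
4 83 90 92 98 110 117 121
87 86 85 88 83 81 73 67 70 69 69 68 68 71 69 64 62 56 51 46 45 47 43 47 44 45 48 46 46 45 45 46 44 44 46 45 50 56 61 65 66 72 82 89 91
50 48 46 47 46 45 41 41 40 41 40 40 41 42 42 41 35 35 34 35 34 33 31 31 32 32 31 33 33 33 30 31 33 33 29 32 36 38 38 41 43 53 62 68 72
31 28 30 31 28 29 27 27 27 28 30 28 28 28 27 27 29 23 24 23 25 25 25 26 22 23 28 23 24 24 27 25 25 24 23 22 26 27 25 27 29 31 41 48 59
29 26 29 25 26 24 26 26 28 24 25 28 27 24 25 24 27 26 24 23 24 22 25 25 25 27 24 25 23 28 24 19 25 27 21 22 25 18 21 20 24 20 25 31 40
29 28 26 28 28 26 26 26 25 27 25 23 26 27 27 22 25 23 26 23 26 22 26 28 26 24 27 23 26 22 24 24 24 26 25 24 25 23 21 24 23 25 26 26 26
```

The arc fits the 36 mm sleeve, about 4–5 mm nearer the robot than the stud as measured by the same camera. Lift, shift towards the back, and try again.

>>> drive_tool(
  linear=[
    [-5, 0, 0],
    [-5, -4.5, 0.5],
    [-5, -4.5, 0.5],
    [-2, -4.5, 0.5],
    [0, -4.5, 0.5],
    [0, -4.5, 0.5],
  ],
  angular=[
    [0, 0, 0],
    [0, 0, 0],
    [0, 0, 0],
    [0, 0, 0],
    [0, 0, 0],
    [0, 0, 0],
  ],
  gripper=[20, 20, 20, 20, 20, 20],
)

```text
time_s: 19.6
tool_pos: [0.4458, 0.1048, 0.3706]
eef_rot: [3.141, 1.567, -1.338]
ft_force: [-1.3, -0.3, 3.1]
finger_gap: 0.402
```

>>> drive_tool(
  linear=[
    [0.5, 0, 1.5],
    [0.5, 0, 3],
    [0.5, 0, 3],
  ],
  angular=[
    [0, 0, 0],
    [0, 0, 0],
    [0, 0, 0],
  ],
  gripper=[20, 20, 20],
)

```text
time_s: 19.98
tool_pos: [0.4453, 0.1077, 0.3703]
eef_rot: [-2.927, 1.567, -1.123]
ft_force: [1.2, -2.2, 4.4]
finger_gap: 0.406
```

>>> drive_tool(
  linear=[
    [0.5, 1, 0],
    [0.5, 2.5, 0],
    [0.5, 2.5, 0],
  ],
  angular=[
    [0, 0, 0],
    [0, 0, 0],
    [0, 0, 0],
  ],
  gripper=[20, 20, 20],
)

```text
time_s: 20.35
tool_pos: [0.4432, 0.1076, 0.3701]
eef_rot: [-2.421, 1.567, -0.616]
ft_force: [2.3, -0.4, 3.7]
finger_gap: 0.405
```

>>> drive_tool(
  linear=[
    [0.5, 1, 0],
    [0.5, 2.5, 0],
    [0.5, 2.5, 0],
  ],
  angular=[
    [0, 0, 0],
    [0, 0, 0],
    [0, 0, 0],
  ],
  gripper=[20, 20, 20],
)

```text
time_s: 20.72
tool_pos: [0.4407, 0.1071, 0.3697]
eef_rot: [-2.265, 1.567, -0.46]
ft_force: [1.9, 1.3, 2.7]
finger_gap: 0.407
```

```bash
cat >> h.py <<'E'
def ft(n=12):
    L=[]
    for _ in range(n):
        s=robot.observe();L.append(np.r_[s['ft_force'],s['moment']]);robot.read_camera('top')
    L=np.array(L);return L.mean(0),L.std(0)
E
python3 - <<'E'
from h import *
m,sd=ft();print(m.round(3),sd.round(3),tool()[2]['time_s'])
E
```

```text
[ 0.018  0.132 -2.234  0.006 -0.016  0.006] [0.704 0.461 1.583 0.029 0.155 0.025] 21.325
```

>>> drive_tool(
  linear=[
    [-5, 0, 0],
    [-6, 0, 0],
    [-6, 0, 0],
  ],
  angular=[
    [0, 0, 0],
    [0, 0, 0],
    [0, 0, 0],
  ],
  gripper=[20, 20, 20],
)

```text
time_s: 21.7
tool_pos: [0.4406, 0.1069, 0.3756]
eef_rot: [-2.484, 1.567, -0.679]
ft_force: [0.2, 0.0, -2.0]
finger_gap: 0.411
```

```bash
python3 - <<'E'
from h import *
m,sd=ft();print(m.round(3),sd.round(3),tool()[2]['time_s'],tool()[0])
E
```

```text
[ 0.166  0.071 -2.404 -0.015  0.022  0.007] [0.466 0.488 0.42  0.036 0.023 0.022] 22.3 [0.44056584 0.10689086 0.37538339]
```

At that last position the force fell back to the hanging weight: the sleeve had slipped over the head. Go down again there.

>>> drive_tool(
  linear=[
    [4, 0, 0],
    [7, 0, 0],
    [10, 0, 0],
    [10, 0, 0],
  ],
  angular=[
    [0, 0, 0],
    [0, 0, 0],
    [0, 0, 0],
    [0, 0, 0],
  ],
  gripper=[20, 20, 20, 20],
)

```text
time_s: 22.8
tool_pos: [0.4405, 0.1068, 0.365]
eef_rot: [-2.839, 1.567, -1.035]
ft_force: [-0.0, -1.0, -2.4]
finger_gap: 0.408
```

```bash
python3 - <<'E'
from h import *
m,sd=ft(6);print(m.round(3),sd.round(3),tool()[2]['time_s'],tool()[0])
E
```

```text
[-0.648 -0.389 -2.897 -0.035  0.149  0.012] [0.522 0.44  0.41  0.017 0.057 0.03 ] 23.1 [0.44051636 0.10683904 0.36537872]
```

Free down to a rim height of 0.101 m, so the blade is in the slot. Now press.

>>> drive_tool(
  linear=[
    [3, 0, 0],
    [6, 0, 0],
    [9, 0, 0],
    [12, 0, 0],
    [13, 0, 0],
    [13, 0, 0],
  ],
  angular=[
    [0, 0, 0],
    [0, 0, 0],
    [0, 0, 0],
    [0, 0, 0],
    [0, 0, 0],
    [0, 0, 0],
  ],
  gripper=[20, 20, 20, 20, 20, 20],
  newtons=110,
)

```text
time_s: 23.85
tool_pos: [0.4408, 0.1069, 0.353]
eef_rot: [-2.501, 1.567, -0.697]
ft_force: [-2.4, -0.9, 8.0]
finger_gap: 0.404
```

```bash
python3 - <<'E'
from h import *
m,sd=ft(4);print(m.round(3),sd.round(3),tool()[2]['time_s'],tool()[0],tool()[1].as_matrix().round(3))
E
```

```text
[-3.081e+00 -5.580e-01  8.496e+00 -2.340e-01  9.490e-01  2.000e-03] [0.537 0.436 0.4   0.007 0.027 0.03 ] 24.05 [0.44076671 0.10685356 0.35310838] [[ 0.003 -0.973 -0.232]
 [-0.002 -0.232  0.973]
 [-1.    -0.002 -0.003]]
```

>>> drive_tool(
  linear=[
    [1.5, 0, 0],
    [1.5, 0, 0],
    [1.5, 0, 0],
    [1.5, 0, 0],
    [1.5, 0, 0],
    [1.5, 0, 0],
  ],
  angular=[
    [0, 0, 0],
    [8, 0, 0],
    [16, 0, 0],
    [24, 0, 0],
    [30, 0, 0],
    [30, 0, 0],
  ],
  gripper=[20, 20, 20, 20, 20, 20],
)

```text
time_s: 24.8
tool_pos: [0.4405, 0.1073, 0.3521]
eef_rot: [-1.986, 1.569, -0.706]
ft_force: [-4.0, 0.1, 9.2]
finger_gap: 0.404
```

```bash
python3 - <<'E'
from h import *
m,sd=ft(4);p,r,s=tool();print(m.round(3),s['time_s'],p,np.degrees(np.arctan2(*r.as_matrix()[1::-1,2])),s['finger_gap'])
E
```

```text
[-4.556e+00  3.040e-01  9.081e+00  5.700e-02  1.371e+00 -9.000e-03] 25.0 [0.44052665 0.10726245 0.35216997] 73.42180380907588 0.40077684704706984
```

>>> drive_tool(
  linear=[
    [0.5, 0.7, 0],
    [0.5, 0.7, 0],
    [0.5, 0.7, 0],
    [0.5, 0.7, 0],
    [0.5, 0.7, 0],
    [0.5, 0.7, 0],
  ],
  angular=[
    [8, 0, 0],
    [16, 0, 0],
    [24, 0, 0],
    [32, 0, 0],
    [36, 0, 0],
    [36, 0, 0],
  ],
  gripper=[20, 20, 20, 20, 20, 20],
)

```text
time_s: 25.75
tool_pos: [0.4399, 0.1082, 0.3524]
eef_rot: [-0.57, 1.569, 0.083]
ft_force: [-4.2, 0.9, 9.1]
finger_gap: 0.403
```

```bash
python3 - <<'E'
from h import *
m,sd=ft(4);p,r,s=tool();print(m.round(3),s['time_s'],p,np.degrees(np.arctan2(*r.as_matrix()[1::-1,2])),s['finger_gap'])
E
```

```text
[-3.83   1.115  8.806  0.335  1.113 -0.03 ] 25.95 [0.4399471  0.10813377 0.35243906] 37.437937815608045 0.3966248364356686
```

>>> drive_tool(
  linear=[
    [0.5, 0.5, 0],
    [0.5, 0.5, 0],
    [0.5, 0.5, 0],
    [0.5, 0.5, 0],
    [0.5, 0.5, 0],
    [0.5, 0.5, 0],
  ],
  angular=[
    [8, 0, 0],
    [16, 0, 0],
    [24, 0, 0],
    [30, 0, 0],
    [30, 0, 0],
    [30, 0, 0],
  ],
  gripper=[20, 20, 20, 20, 20, 20],
)

```text
time_s: 26.7
tool_pos: [0.4401, 0.1091, 0.3528]
eef_rot: [0.362, 1.567, 0.492]
ft_force: [-2.4, 1.6, 8.4]
finger_gap: 0.401
```

```bash
python3 - <<'E'
from h import *
m,sd=ft(4);p,r,s=tool();print(m.round(3),s['time_s'],p,np.degrees(np.arctan2(*r.as_matrix()[1::-1,2])),s['finger_gap'])
E
```

```text
[-2.296  0.874  8.834  0.192  0.818 -0.046] 26.9 [0.44007502 0.10903814 0.35282096] 7.446334946482121 0.40060922320020653
```

>>> drive_tool(
  linear=[
    [0.5, 0, 0],
    [0.5, 0, 0],
    [-2, 0, 0],
    [-4, 0, 0],
    [-6, 0, 0],
    [-6, 0, 0],
    [-6, 0, 0],
  ],
  angular=[
    [2, 0, 0],
    [2, 0, 0],
    [2, 0, 0],
    [2, 0, 0],
    [2, 0, 0],
    [2, 0, 0],
    [2, 0, 0],
  ],
  gripper=[20, 20, 20, 20, 20, 20, 20],
)

```text
time_s: 27.78
tool_pos: [0.44, 0.1092, 0.3587]
eef_rot: [0.418, 1.567, 0.513]
ft_force: [-0.9, 1.1, -1.5]
finger_gap: 0.402
```

```bash
python3 - <<'E'
from h import *
m,sd=ft(4);p,r,s=tool();print(m.round(3),s['time_s'],p,np.degrees(np.arctan2(*r.as_matrix()[1::-1,2])),s['finger_gap'])
E
```

```text
[-8.390e-01  6.300e-01 -2.191e+00  2.660e-01  2.390e-01  1.000e-03] 27.975 [0.44003985 0.10909192 0.35871012] 5.4501909263873705 0.4023018433476955
```

The spring force is gone after a 6 mm lift, so the stud has caught. Lift off and carry the key to the tray.

>>> drive_tool(
  linear=[
    [-20, 0, 0],
    [-50, 0, 0],
    [-80, 0, 0],
    [-80, -60, 8],
    [-80, -120, 16],
    [-80, -180, 24],
    [-80, -240, 32],
    [-80, -300, 40],
    [-80, -360, 48],
    [-80, -396, 53],
  ],
  angular=[
    [0, 0, 0],
    [0, 0, 0],
    [0, 0, 0],
    [0, 0, 0],
    [0, 0, 0],
    [0, 0, 0],
    [0, 0, 0],
    [0, 0, 0],
    [0, 0, 0],
    [0, 0, 0],
  ],
  gripper=[20, 20, 20, 20, 20, 20, 20, 20, 20, 20],
)

```text
time_s: 29.22
tool_pos: [0.5299, -0.2837, 0.4382]
eef_rot: [-0.294, 1.568, -0.201]
ft_force: [0.4, 0.8, -3.3]
finger_gap: 0.404
```

```bash
python3 - <<'E'
from h import *
p,r,s=tool();print(s['ft_force'],s['time_s'],p,np.degrees(np.arctan2(*r.as_matrix()[1::-1,2])),s['joint_pos'].round(2))
print(move((.53,-.285,.275),RT(5.5,0)))
w=cam('wrist');u=proj(w,(.441,.106,.103));print(u)
t=cam('top');v=proj(t,(.441,.106,.103)).round().astype(int);print(v)
print(t['pixels'][v[1]-8:v[1]+9,v[0]-9:v[0]+10].astype(int).sum(2)//3)
if 12<u[1]<372 and 12<u[0]<500:
    u=u.round().astype(int);print(w['pixels'][u[1]-14:u[1]+15:2,u[0]-14:u[0]+15:1].astype(int).sum(2)//3)
E
```

```text
[ 0.42524956  0.83805114 -3.33611096] 29.225 [ 0.52993051 -0.28367225  0.43815291] 5.284595714999025 [-0.11  0.41  0.72  1.73 -0.3   1.11  0.79]
(array([163.2,  -1.2,  -0.5]), array([-0.2,  0.2,  0.1]))
[ 210.51627022 -139.78284134]
[199 234]
[[130 130 131 131 131 130 131 130 129 129 129 129 131 132 132 132 130 123
  107]
 [131 131 132 130 131 131 130 128 125 121 122 123 126 130 131 130 123 108
   88]
 [131 131 131 131 132 129 125 121 114 111 112 114 116 121 125 122 108  88
   72]
 [131 132 131 132 129 121 113 107 105 102 104 106 105 108 108 102  86  72
   65]
 [131 131 132 130 121 107  97  97 100 101 102 100  95  91  86  77  69  66
   64]
 [131 131 131 125 108  93  89  95  98  98  96  90  83  73  65  61  62  63
   63]
 [130 131 130 121 100  82  84  86  85  83  78  71  63  56  52  54  58  62
   63]
 [131 131 130 123 104  83  78  72  65  63  57  50  43  45  47  52  58  62
   63]
 [132 132 132 127 112  89  78  71  64  60  52  44  42  43  47  52  58  63
   63]
 [132 131 131 130 116  93  84  81  76  72  58  49  47  46  48  54  59  63
   64]
 [131 131 132 129 117  92  83  85  79  72  60  52  49  48  50  56  62  63
   63]
 [130 131 130 128 113  88  75  74  68  61  54  50  49  52  55  60  63  62
   63]
 [130 129 126 119 102  80  66  63  57  54  52  53  53  57  59  61  63  63
   62]
 [130 125 113 100  84  68  63  59  58  57  57  57  59  60  61  62  62  63
   63]
 [125 114  95  79  68  63  63  61  62  61  60  61  61  62  63  62  62  63
   63]
 [110  97  79  68  63  62  62  62  62  62  62  63  63  62  62  62  62  63
   64]
 [ 89  77  68  63  63  62  63  64  62  61  63  63  63  61  63  63  62  64
   64]]
```

The top-camera values show the slot now running left to right. Set the key down in the tray.

>>> drive_tool(
  linear=[
    [50, 0, 0],
    [100, 0, 0],
    [140, 0, 0],
    [158, 0, 0],
    [165, 0, 0],
    [168, 0, 0],
    [169.5, 0, 0],
    [169.5, 0, 0],
  ],
  angular=[
    [0, 0, 0],
    [0, 0, 0],
    [0, 0, 0],
    [0, 0, 0],
    [0, 0, 0],
    [0, 0, 0],
    [0, 0, 0],
    [0, 0, 0],
  ],
  gripper=[20, 20, 20, 20, 20, 20, 20, 20],
)

```text
time_s: 30.32
tool_pos: [0.5301, -0.2856, 0.2695]
eef_rot: [-0.744, 1.565, -0.655]
ft_force: [-0.4, -0.3, -3.2]
finger_gap: 0.405
```

>>> drive_tool(
  linear=[
    [1, 0, 0],
    [2, 0, 0],
    [2, 0, 0],
    [2, 0, 0],
  ],
  angular=[
    [0, 0, 0],
    [0, 0, 0],
    [0, 0, 0],
    [0, 0, 0],
  ],
  gripper=[20, 20, 20, 20],
)

```text
time_s: 30.82
tool_pos: [0.5304, -0.2859, 0.2686]
eef_rot: [-0.644, 1.564, -0.555]
ft_force: [-1.1, 1.7, 5.4]
finger_gap: 0.402
```

On the floor. Release and rise.

>>> drive_tool(
  linear=[
    [0, 0, 0],
    [0, 0, 0],
    [0, 0, 0],
    [0, 0, 0],
    [-30, 0, 0],
    [-80, 0, 0],
    [-140, 0, 0],
    [-140, 0, 0],
  ],
  angular=[
    [0, 0, 0],
    [0, 0, 0],
    [0, 0, 0],
    [0, 0, 0],
    [0, 0, 0],
    [0, 0, 0],
    [0, 0, 0],
    [0, 0, 0],
  ],
  gripper=[70, 70, 70, 70, 70, 70, 70, 70],
)

```text
time_s: 31.82
tool_pos: [0.5304, -0.2868, 0.4135]
eef_rot: [-0.519, 1.555, -0.43]
ft_force: [-0.1, -0.0, -1.1]
finger_gap: 0.821
```

```bash
python3 - <<'E'
from h import *
p,r,s=tool();print(s['ft_force'],s['time_s'],p,s['finger_gap'])
w=cam('wrist')
m=(w['pixels'].max(2)<45).astype(np.uint8)
u=proj(w,(.53,-.285,.124));print(u)
n,l,st,ce=cv2.connectedComponentsWithStats(m)
for i in range(1,n):
    if st[i,4]>300:print(st[i],ce[i].round(1),onz(w,*ce[i],.124).round(3))
# cover check from scene: compare with picture taken with the cover pressed shut
t=cam('top');save(t,'pics/t11.png',4,(120,140,260,270)); sc=cam('scene');save(sc,'pics/s11.png',4,(190,90,340,220))
E
```

```text
[-0.08987451 -0.02928446 -1.07550113] 31.825 [ 0.53038815 -0.28677544  0.41347508] 0.820668603351961
[251.20225175 183.0424144 ]
[ 236  117   38  117 3617] [254.4 182.3] [ 0.533 -0.284  0.124]
[    9   237   503   147 31303] [259.1 336.6] [ 0.555 -0.477  0.124]
```

```bash
python3 - <<'E'
from h import *
print(robot.sign_off())
E
```

```text
the job is handed in; nothing more can be done
None
```

I shut the cover, fastened the stud with the key, put the key back standing in the tray, and handed the job in at about 32 s.

**Last checks that passed**
- **Cover:** it met its stop at 30 N with the fingertips at z = 0.087 m. I did not measure its angle again at the end.
- **Stud:** the spring force vanished after a 6 mm lift of the key, which shows it caught. The top-camera pixels show the slot running left to right.
- **Key:** its bar shows upright in the wrist camera at about (0.53, −0.28), near the tray centre. The gripper was clear, at about zero force.

**What disagreed or went wrong**
- A forward-tilted first grasp of the key was out of reach, so I stood it up sideways on the bench instead.
- The first fit put the key's rim on the stud head, and my camera-based correction for it was wrong. I found the seat by a short contact search, which used only the key.
- The final scene picture could not be viewed because the limit of 12 was reached, so that check was by pixel values alone.

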